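# Spread the washed stoppers and cover the sterilising tray

### The arm

A 6-joint arm with a two-finger parallel gripper is mounted at the origin on a cart in front of the work surface, level with it; the furniture and walls round the work are solid. World frame = base frame: x ahead of the robot, y to its left, z up, the work surface at z = 0. Lengths are in m, angles in rad, forces in N, time in s.
With the tool pointing down it reaches from about 0.375 to 0.925 m from the base axis. Payload 5.7 kg.
Tool frame: the origin (TCP) lies on the front face of the gripper's body, between the roots of the fingers; the fingertips stand 80 mm ahead of it and the grasp point (between the pads) lies 61 mm ahead of it; z points along the fingers, y is the line along which they close (so a half turn about z gives the same grasp; the last joint's range is limited). The gripper opens to 88 mm and grips with 3 to 60 N. Pads are 20 mm wide; open, the fingers measure 115 mm over their backs; the gripper's body (75 mm by 178 mm) begins 61 mm behind the grasp point.
Start: joints at [-1.436, 0.359, 1.51, -0, 1.272, -0.115], TCP at [0.148, -0.581, 0.303] pointing down, gripper open.
Joint ranges: [-2.97, 2.97], [-1.01, 2.36], [0.21, 2.38], [-0.96, 4.11], [0.2, 2.71], [-2.98, 2.98]. Speed limits (rad/s): [2.39, 2.39, 3.14, 3.14, 3.14, 3.14].

### API

Orientations are given as a 3x3 rotation matrix whose columns are the frame's x, y, z axes.
In Python, from station import robot, imaging gives the robot as it stands. The module is installed in compiled form; this text tells all that it offers.
- The arm moves only by the tool move_arm, never from a script. Its argument "increments" is one flat list of numbers, 7 for each row, row after row: the shift along the tool's x, y, z each as a share of 20 mm, from -1 to 1, then the turn, a rotation vector about the tool's x, y, z each as a share of 6 degrees, from -1 to 1, then the opening, from 0 (shut) to 1 (fully open). In form: [tx, ty, tz, wx, wy, wz, fingers, tx, ty, tz, wx, wy, wz, fingers, ...]. A call has 1 to 20 rows; each row shifts and turns the commanded pose from where the row before left it, along the tool's axes as they then stand; what a row does not reach is not made up. A row lasts 1/12 s, in which the tool goes at most 41.7 mm and 7.16 degrees, less where a joint would pass 70% of its speed; a pose out of reach is approached as far as the arm can. A call with a number of a shift or a turn outside -1 to 1 is refused whole. A call with a gripper value outside its range is refused whole. The fingers move at their own pace and stop on an object; the grip force is fixed at half the most. Time passes only in rows, so rows that do not move let the fingers close. It gives the time, the measured TCP pose, the force, the opening and the grip force at its end, in the units of the state.
- robot.get_obs(): the state, without advancing time (a new reading comes with each control period).
- imaging.grab_frame(name): name is "scene" or "top"; returns the picture (480x640x3 uint8, blue, green, red); there is no depth.
- imaging.camera_model(name): a dict with "K" (3x3 intrinsics, pixels), "R" (3x3) and "t" (3): a world point X has camera coordinates R X + t. Camera axes: x right, y down, z forward; pixel columns grow to the right and rows downward; lengths in m; the calibration is good to about 2 mm. A picture is of the moment at which its call begins. camera_model takes no time and is no camera call.
- robot.close_job(): hands the job in; it is judged then, once.
The state is a dict: "time": time; "joint_pos": joint angles; "joint_vel": joint speeds; "joint_efforts": joint torques, N m; "tool_pos": TCP position; "tool_rot": TCP orientation; "wrist_force": force on the tool from outside, world axes, zero at the start; "ft_torque": the same for the moment, N m; "finger_gap": opening from 0.0 (shut) to 1.0 (fully open); "gripper_force": force on a finger pad.
Only numpy, scipy, OpenCV 4.12 (cv2) and the standard library are available. Lean on these libraries where they do the work, as an engineer would, in place of code of your own. Each camera call takes 0.05 s, during which the arm holds its last target. There are 200 camera calls.

### The job

Get the metal tray ready for the steriliser: spread the heap of six rubber stoppers out over the whole tray floor in one layer, standing or lying, with about a finger's breadth (12 mm or more) of free floor between neighbours and at least one stopper in every quarter of the tray. Then get the slotted cover out from under the white riser, where only its finger pull can be reached, take it anew by its handle and lay it gently into the tray, fully down and level on the four corner seats with the pull in the tray's notch. Leave the bottle, pot, weight, timer and tape where they stand.

Things in the scene. Friction and masses are not known exactly. Their poses are not given: they have to be found in the camera images.
- tray: open bare-metal tray, fixed. Origin: middle of its underside; x away from the robot (yaw -0.25 to 0), z up. Inside 130 (x) x 170 (y) mm; floor 3 mm, rim 47 mm above the bench; walls 3 mm, rim flange out to 9 mm beyond the inside. Each inner corner has a seat block 11 x 11 mm, top 33 mm above the bench, for the cover
- tray_notch (a point): middle of the notch in the tray's near (-x) wall that takes the cover's finger pull: 66.5 mm from the tray's middle along its -x, 33 mm above the bench; notch 40 mm wide, open from the rim down to 30 mm above the bench
- riser: low white sheet-steel shelf, fixed, left of the tray: 105 (x) x 195 (y) x 50 mm, open along its x, 44 mm free height at its edges, 189 mm between its side walls. Origin: middle of its footprint. Its front (-x, where the cover comes out) looks to the robot's right, towards the tray. A bottle and a carton stand on its back half
- cover: slotted bare-metal cover, loose, 0.28 to 0.46 kg, plate 123 (x) x 163 (y) x 4 mm. Origin: middle of its underside; z up, finger pull at -x. Starts flat on the bench under the riser, axes as the riser's, pull edge 27 to 45 mm out in front, handle under the riser. Seated, its origin is 33 mm above the bench over the tray's middle, axes parallel to the tray's, 3.5 mm play all round
- cover_handle (a point): middle of the cover's handle: a flat-sided grip bar 9 (x) x 60 (y) x 13 (z) mm on two legs over the plate's middle, standing off the plate by 16 mm; this point is 27 mm above the plate's underside
- cover_pull (a point): on the finger pull, a block 10 (x) x 30 (y) x 14 (z) mm on the middle of the cover's -x edge, standing up from the plate's underside; this point is 10 mm above the underside, 66 mm from the cover's middle along its -x. In the tray's notch it has 5 mm to spare on each side: no room for fingers there
- stopper_1_mid (a point): centre of a red-brown rubber stopper, 29 mm dia. x 24 mm, 20 g, loose; z is its axis. Six alike lie in a heap in the tray, some standing, some on their side, two on top of others. On the tray's floor this point is 15 mm (standing) or 17 mm (on its side) above the bench
- stopper_2_mid (a point): centre of a red-brown rubber stopper, 29 mm dia. x 24 mm, 20 g, loose; z is its axis. As stopper_1
- stopper_3_mid (a point): centre of a red-brown rubber stopper, 29 mm dia. x 24 mm, 20 g, loose; z is its axis. As stopper_1
- stopper_4_mid (a point): centre of a red-brown rubber stopper, 29 mm dia. x 24 mm, 20 g, loose; z is its axis. As stopper_1
- stopper_5_mid (a point): centre of a red-brown rubber stopper, 29 mm dia. x 24 mm, 20 g, loose; z is its axis. As stopper_1
- stopper_6_mid (a point): centre of a red-brown rubber stopper, 29 mm dia. x 24 mm, 20 g, loose; z is its axis. As stopper_1
- dropping_bottle: the brown glass stain bottle with a black cap, 36 mm dia. x 85 mm, standing on top of the riser towards its back; origin at the middle of its underside; only to be left alone
- pot: the white specimen pot with a white screw lid, 62 mm dia. x 62 mm, standing behind, near the microscope; origin at the middle of its underside; only to be left alone
- weight: the small brass weight, 22 mm dia. x 40 mm, standing behind the tray near the microscope; origin at the middle of its underside; only to be left alone
- timer: the flat white bench timer, 62 x 62 x 17 mm, lying to the right of the tray; origin at the middle of its underside; only to be left alone
- tape: the white tape roll, 62 mm dia. x 19 mm, lying far right; origin at the middle of its underside; only to be left alone

How it is judged:
On the way:
1. the six stoppers lie spread in one layer on the tray floor, the cover not yet on the tray (z of each of stopper_1_mid, stopper_2_mid, stopper_3_mid, stopper_4_mid, stopper_5_mid, stopper_6_mid in the frame of tray below 0.021 m and x of stopper_1_mid in the frame of tray between -0.065 and 0.065 m and y of stopper_1_mid in the frame of tray between -0.085 and 0.085 m and x of stopper_2_mid in the frame of tray between -0.065 and 0.065 m and y of stopper_2_mid in the frame of tray between -0.085 and 0.085 m and x of stopper_3_mid in the frame of tray between -0.065 and 0.065 m and y of stopper_3_mid in the frame of tray between -0.085 and 0.085 m and x of stopper_4_mid in the frame of tray between -0.065 and 0.065 m and y of stopper_4_mid in the frame of tray between -0.085 and 0.085 m and x of stopper_5_mid in the frame of tray between -0.065 and 0.065 m and y of stopper_5_mid in the frame of tray between -0.085 and 0.085 m and x of stopper_6_mid in the frame of tray between -0.065 and 0.065 m and y of stopper_6_mid in the frame of tray between -0.085 and 0.085 m and horizontal distance between each of stopper_2_mid, stopper_3_mid, stopper_4_mid, stopper_5_mid, stopper_6_mid and stopper_1_mid above 0.036 m and horizontal distance between each of stopper_3_mid, stopper_4_mid, stopper_5_mid, stopper_6_mid and stopper_2_mid above 0.036 m and horizontal distance between each of stopper_4_mid, stopper_5_mid, stopper_6_mid and stopper_3_mid above 0.036 m and horizontal distance between each of stopper_5_mid, stopper_6_mid and stopper_4_mid above 0.036 m and horizontal distance between stopper_6_mid and stopper_5_mid above 0.036 m and ((x of stopper_1_mid in the frame of tray below 0 m and y of stopper_1_mid in the frame of tray below 0 m) or (x of stopper_2_mid in the frame of tray below 0 m and y of stopper_2_mid in the frame of tray below 0 m) or (x of stopper_3_mid in the frame of tray below 0 m and y of stopper_3_mid in the frame of tray below 0 m) or (x of stopper_4_mid in the frame of tray below 0 m and y of stopper_4_mid in the frame of tray below 0 m) or (x of stopper_5_mid in the frame of tray below 0 m and y of stopper_5_mid in the frame of tray below 0 m) or (x of stopper_6_mid in the frame of tray below 0 m and y of stopper_6_mid in the frame of tray below 0 m)) and ((x of stopper_1_mid in the frame of tray below 0 m and y of stopper_1_mid in the frame of tray above 0 m) or (x of stopper_2_mid in the frame of tray below 0 m and y of stopper_2_mid in the frame of tray above 0 m) or (x of stopper_3_mid in the frame of tray below 0 m and y of stopper_3_mid in the frame of tray above 0 m) or (x of stopper_4_mid in the frame of tray below 0 m and y of stopper_4_mid in the frame of tray above 0 m) or (x of stopper_5_mid in the frame of tray below 0 m and y of stopper_5_mid in the frame of tray above 0 m) or (x of stopper_6_mid in the frame of tray below 0 m and y of stopper_6_mid in the frame of tray above 0 m)) and ((x of stopper_1_mid in the frame of tray above 0 m and y of stopper_1_mid in the frame of tray below 0 m) or (x of stopper_2_mid in the frame of tray above 0 m and y of stopper_2_mid in the frame of tray below 0 m) or (x of stopper_3_mid in the frame of tray above 0 m and y of stopper_3_mid in the frame of tray below 0 m) or (x of stopper_4_mid in the frame of tray above 0 m and y of stopper_4_mid in the frame of tray below 0 m) or (x of stopper_5_mid in the frame of tray above 0 m and y of stopper_5_mid in the frame of tray below 0 m) or (x of stopper_6_mid in the frame of tray above 0 m and y of stopper_6_mid in the frame of tray below 0 m)) and ((x of stopper_1_mid in the frame of tray above 0 m and y of stopper_1_mid in the frame of tray above 0 m) or (x of stopper_2_mid in the frame of tray above 0 m and y of stopper_2_mid in the frame of tray above 0 m) or (x of stopper_3_mid in the frame of tray above 0 m and y of stopper_3_mid in the frame of tray above 0 m) or (x of stopper_4_mid in the frame of tray above 0 m and y of stopper_4_mid in the frame of tray above 0 m) or (x of stopper_5_mid in the frame of tray above 0 m and y of stopper_5_mid in the frame of tray above 0 m) or (x of stopper_6_mid in the frame of tray above 0 m and y of stopper_6_mid in the frame of tray above 0 m)) and horizontal distance between cover and tray above 0.05 m), for 0.2 s.
At the end, for the whole second after the job is handed in: All stoppers at rest on the tray floor (centres under 21 mm above the bench), every two centres over 36 mm apart, one or more in each quarter; the cover at rest on the corner seats (origin 31 to 35.5 mm up, within 5 mm of the tray's middle, level, square within 0.06 rad), pull in the notch (z of each of stopper_1_mid, stopper_2_mid, stopper_3_mid, stopper_4_mid, stopper_5_mid, stopper_6_mid in the frame of tray below 0.021 m and x of stopper_1_mid in the frame of tray between -0.065 and 0.065 m and y of stopper_1_mid in the frame of tray between -0.085 and 0.085 m and x of stopper_2_mid in the frame of tray between -0.065 and 0.065 m and y of stopper_2_mid in the frame of tray between -0.085 and 0.085 m and x of stopper_3_mid in the frame of tray between -0.065 and 0.065 m and y of stopper_3_mid in the frame of tray between -0.085 and 0.085 m and x of stopper_4_mid in the frame of tray between -0.065 and 0.065 m and y of stopper_4_mid in the frame of tray between -0.085 and 0.085 m and x of stopper_5_mid in the frame of tray between -0.065 and 0.065 m and y of stopper_5_mid in the frame of tray between -0.085 and 0.085 m and x of stopper_6_mid in the frame of tray between -0.065 and 0.065 m and y of stopper_6_mid in the frame of tray between -0.085 and 0.085 m and horizontal distance between each of stopper_2_mid, stopper_3_mid, stopper_4_mid, stopper_5_mid, stopper_6_mid and stopper_1_mid above 0.036 m and horizontal distance between each of stopper_3_mid, stopper_4_mid, stopper_5_mid, stopper_6_mid and stopper_2_mid above 0.036 m and horizontal distance between each of stopper_4_mid, stopper_5_mid, stopper_6_mid and stopper_3_mid above 0.036 m and horizontal distance between each of stopper_5_mid, stopper_6_mid and stopper_4_mid above 0.036 m and horizontal distance between stopper_6_mid and stopper_5_mid above 0.036 m and ((x of stopper_1_mid in the frame of tray below 0 m and y of stopper_1_mid in the frame of tray below 0 m) or (x of stopper_2_mid in the frame of tray below 0 m and y of stopper_2_mid in the frame of tray below 0 m) or (x of stopper_3_mid in the frame of tray below 0 m and y of stopper_3_mid in the frame of tray below 0 m) or (x of stopper_4_mid in the frame of tray below 0 m and y of stopper_4_mid in the frame of tray below 0 m) or (x of stopper_5_mid in the frame of tray below 0 m and y of stopper_5_mid in the frame of tray below 0 m) or (x of stopper_6_mid in the frame of tray below 0 m and y of stopper_6_mid in the frame of tray below 0 m)) and ((x of stopper_1_mid in the frame of tray below 0 m and y of stopper_1_mid in the frame of tray above 0 m) or (x of stopper_2_mid in the frame of tray below 0 m and y of stopper_2_mid in the frame of tray above 0 m) or (x of stopper_3_mid in the frame of tray below 0 m and y of stopper_3_mid in the frame of tray above 0 m) or (x of stopper_4_mid in the frame of tray below 0 m and y of stopper_4_mid in the frame of tray above 0 m) or (x of stopper_5_mid in the frame of tray below 0 m and y of stopper_5_mid in the frame of tray above 0 m) or (x of stopper_6_mid in the frame of tray below 0 m and y of stopper_6_mid in the frame of tray above 0 m)) and ((x of stopper_1_mid in the frame of tray above 0 m and y of stopper_1_mid in the frame of tray below 0 m) or (x of stopper_2_mid in the frame of tray above 0 m and y of stopper_2_mid in the frame of tray below 0 m) or (x of stopper_3_mid in the frame of tray above 0 m and y of stopper_3_mid in the frame of tray below 0 m) or (x of stopper_4_mid in the frame of tray above 0 m and y of stopper_4_mid in the frame of tray below 0 m) or (x of stopper_5_mid in the frame of tray above 0 m and y of stopper_5_mid in the frame of tray below 0 m) or (x of stopper_6_mid in the frame of tray above 0 m and y of stopper_6_mid in the frame of tray below 0 m)) and ((x of stopper_1_mid in the frame of tray above 0 m and y of stopper_1_mid in the frame of tray above 0 m) or (x of stopper_2_mid in the frame of tray above 0 m and y of stopper_2_mid in the frame of tray above 0 m) or (x of stopper_3_mid in the frame of tray above 0 m and y of stopper_3_mid in the frame of tray above 0 m) or (x of stopper_4_mid in the frame of tray above 0 m and y of stopper_4_mid in the frame of tray above 0 m) or (x of stopper_5_mid in the frame of tray above 0 m and y of stopper_5_mid in the frame of tray above 0 m) or (x of stopper_6_mid in the frame of tray above 0 m and y of stopper_6_mid in the frame of tray above 0 m)) and z of cover in the frame of tray between 0.031 and 0.0355 m and x of cover in the frame of tray between -0.005 and 0.005 m and y of cover in the frame of tray between -0.005 and 0.005 m and angle between cover's own z axis and vertical below 0.04 rad and angle between the x axis of cover and the x axis of tray, either way round below 0.06 rad and linear speed of each of stopper_1, stopper_2, stopper_3, stopper_4, stopper_5, stopper_6, cover below 0.02 m/s); the robot touches nothing.
It fails at once if the bottle, pot, weight, timer or tape is pushed more than 30 mm or knocked over (distance of any of dropping_bottle, pot, weight, timer, tape from where it was at the start of the episode above 0.03 m or angle between any of dropping_bottle, pot, weight, timer, tape's own z axis and vertical above 0.5 rad).
It fails at once if the cover is dropped or flung (faster than 0.8 m/s) (linear speed of cover above 0.8 m/s).
It also fails if it takes over 72 s, if anything falls off the work surface, if the arm or the gripper's body presses on something with over 40 N, if the wrist force passes 120 N, or if a joint passes its speed limit or range.

## Working session

There is one attempt and no reset: what is moved stays moved. The work goes in short steps, Python scripts to look and compute and a tool call to move; the robot and the scene stay as the last step left them, time stands still between calls to the robot, and variables do not carry over. Pictures are saved under pics/ and viewed, at most 10 in all, crops included, and the job is handed in when it is done.

Besides the shell and the picture viewer there is one more tool, called after "Emit:" by a JSON object that holds its "name" and its "arguments". move_arm: Moves the arm, as the interface text tells. Its arguments: {"type":"object","properties":{"increments":{"type":"array"}},"required":["increments"]}

```bash
mkdir -p pics; python3 - <<'E'
from station import robot, imaging
import cv2,numpy as np
for n in("scene","top"):
    f=imaging.grab_frame(n); cv2.imwrite(f"pics/{n}0.png",f)
    m=imaging.camera_model(n); print(n,m["K"],m["R"],m["t"], -np.array(m["R"]).T@m["t"])
o=robot.get_obs();print(o)
E
```

```text
scene [[464.85981182   0.         325.18496497]
 [  0.         464.85981182 240.77616327]
 [  0.           0.           1.        ]] [[-0.71855857 -0.69546475 -0.00153924]
 [-0.53286906  0.55198321 -0.6413775 ]
 [ 0.44690508 -0.46004708 -0.76722391]] [0.3366391  0.36831929 0.82426885] [0.06979092 0.41001704 0.86914865]
top [[538.38262995   0.         325.10767728]
 [  0.         538.38262995 244.23883958]
 [  0.           0.           1.        ]] [[ 0.01389873 -0.99962752  0.02348713]
 [-0.99820768 -0.01523876 -0.05787239]
 [ 0.05820875 -0.02264068 -0.99804766]] [-0.09601275  0.53900103  1.25410708] [ 0.46636941 -0.05936945  1.28510698]
{'time': 0.1, 'joint_pos': array([-1.43611304e+00,  3.59385230e-01,  1.51131744e+00,  1.64864539e-05,
        1.27250844e+00, -1.15096311e-01]), 'joint_vel': array([ 0.00067293, -0.00139051, -0.00170406, -0.00011743, -0.00013135,
       -0.00070469]), 'joint_efforts': array([ 6.21168656e-04, -5.16355848e+01, -2.71406722e+01,  6.76884223e-02,
        2.76649481e-02, -2.87501325e-05]), 'tool_pos': array([ 0.14824695, -0.5808885 ,  0.30192455]), 'tool_rot': array([[ 9.68968147e-01,  2.47185538e-01, -2.01704828e-04],
       [ 2.47185538e-01, -9.68966837e-01,  1.60591493e-03],
       [ 2.01513657e-04, -1.60593893e-03, -9.99998690e-01]]), 'wrist_force': array([0.442173  , 0.22663132, 0.61137041]), 'ft_torque': array([0.02984049, 0.03800931, 0.0067234 ]), 'gripper_force': 0.0, 'finger_gap': 1.0000961647147983}
```

View pics/top0.png

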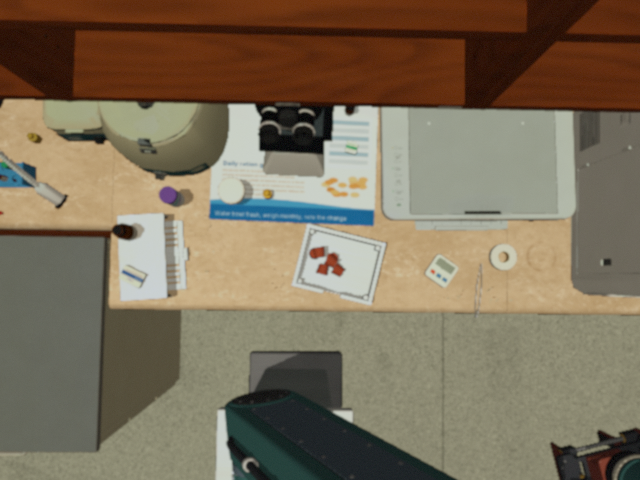

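View pics/scene0.png

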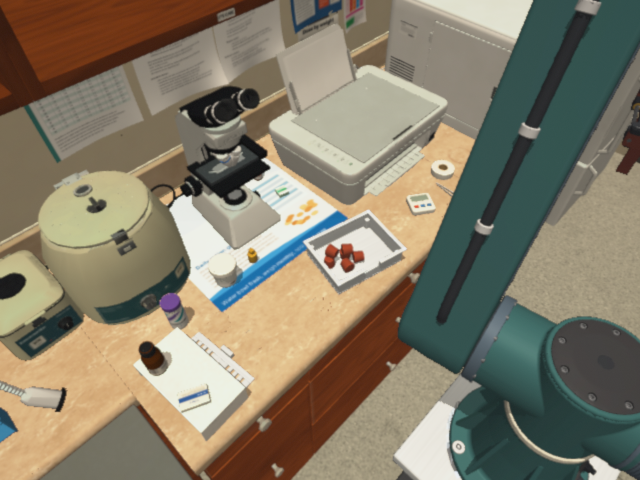

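The top view shows the tray at about (340,263), a heap of stoppers at about (327,262), the riser at about (145,255) with the cover's edge at x≈175–185, and the pull at about (183,254). I'll enlarge both areas.

```bash
cat > h.py <<'E'
from station import robot, imaging
import cv2,numpy as np
M={n:imaging.camera_model(n) for n in("scene","top")}
def px(n,X):
    m=M[n];c=np.asarray(m["R"])@np.asarray(X,float)+m["t"];p=np.asarray(m["K"])@c;return p[:2]/p[2]
def w(n,u,v,z):
    m=M[n];R=np.asarray(m["R"]);d=R.T@np.linalg.solve(m["K"],[u,v,1.]);c=-R.T@m["t"];return c+d*(z-c[2])/d[2]
def crop(n,x,y,ww,hh,s,f=None):
    f=imaging.grab_frame(n) if f is None else f
    c=cv2.resize(f[y:y+hh,x:x+ww],None,fx=s,fy=s,interpolation=cv2.INTER_CUBIC)
    for k in range(0,ww,10): cv2.putText(c,str(x+k),(k*s,8),0,.28,(255,0,255));cv2.line(c,(k*s,10),(k*s,14),(255,0,255))
    for k in range(0,hh,10): cv2.putText(c,str(y+k),(0,k*s+3),0,.28,(255,0,255));cv2.line(c,(20,k*s),(24,k*s),(255,0,255))
    return c
E
python3 - <<'E'
from h import *
t=cv2.imread("pics/top0.png");s=cv2.imread("pics/scene0.png")
a=crop("",285,215,110,100,4,cv2.imread("pics/top0.png"))[:, :400]
a=crop("",288,218,100,90,4,t);b=crop("",298,205,100,90,4,s)
c=crop("",105,205,100,60,4,t);c=crop("",108,206,100,60,4,t)
a=crop("",288,218,100,90,4,t)
c=crop("",110,208,80,60,4,t);
im=np.zeros((600,800,3),np.uint8)
im[:360,:400]=a;im[:360,400:]=b
im[360:600,:320]=c
d=crop("",180,325,80,60,4,s);im[360:600,400:720]=d
cv2.imwrite("pics/c1.png",im)
E
```

```text
(no output)
```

View pics/c1.png

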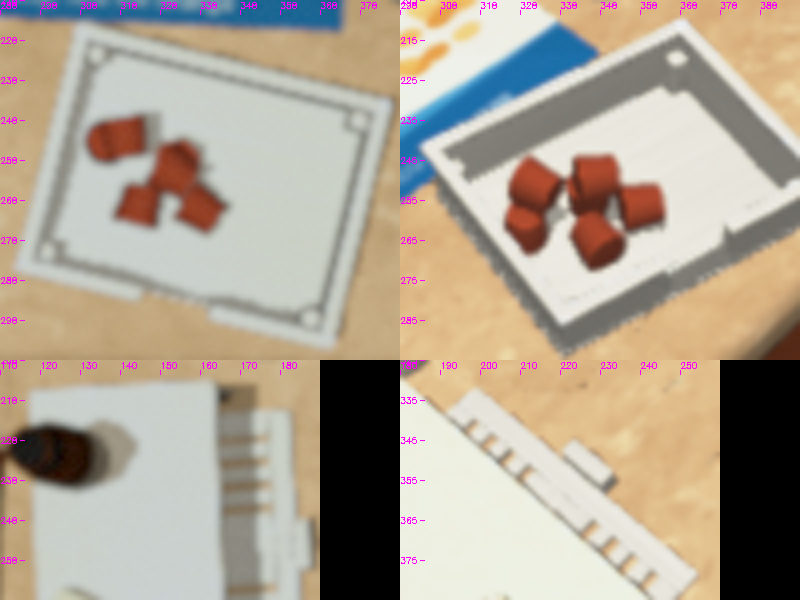

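```bash
cat >> h.py <<'E'
def tri(a,b):
    A=[];B=[]
    for n,(u,v) in(("top",a),("scene",b)):
        m=M[n];R=np.asarray(m["R"]);d=R.T@np.linalg.solve(m["K"],[u,v,1.]);d/=np.linalg.norm(d);c=-R.T@m["t"];P=np.eye(3)-np.outer(d,d);A.append(P);B.append(P@c)
    return np.linalg.lstsq(np.vstack(A),np.hstack(B),rcond=None)[0]
E
python3 - <<'E'
from h import *
np.set_printoptions(precision=4,suppress=True)
C=lambda x,y:(288+x/4,218+y/4); S=lambda x,y:(298+(x-400)/4,205+y/4)
loc=np.array([[59.5,79.5],[59.5,-79.5],[-59.5,79.5],[-59.5,-79.5]])/1e3
W=np.array([w("top",*C(*p),.033)[:2] for p in[(97,55),(358,122),(48,250),(311,318)]])
c=W.mean(0);q=((W-c)@[1,-1j]*0);L=loc@[1,1j];Wc=(W-c)@[1,1j]
yaw=np.angle((Wc*L.conj()).sum());print("tray",c,yaw,abs(Wc)/abs(L),c+0);print(W)
print("resid",Wc-L*np.exp(1j*yaw))
def loct(P):z=((P[0]-c[0])+1j*(P[1]-c[1]))*np.exp(-1j*yaw);return np.array([z.real,z.imag,P[2]])*1e3
for n,a,b in[("C",(177,167),(597,178)),("D/LR",(202,208),(642,207)),("E/LL",(140,205),(599,240)),("A",(122,138),(534,186)),("B",(103,142),(526,228)),("seatfar", (358,122),(676,58)),("seatL",(97,55),(455,165))]:
    P=tri(C(*a),S(*b));print(n,P,loct(P))
# cover in top: crop origin (110,208), panel at y 360
T=lambda x,y:(110+x/4,208+(y-360)/4)
S2=lambda x,y:(180+(x-400)/4,325+(y-360)/4)
for n,p,z in[("pull corner",(316,518),.014),("pull c2",(316,565),.014),("edge top",(292,410),.004),("edge bot",(302,600),.004),("riser f top",(214,380),.05),("riser f low",(220,600),.05)]:
    print(n,w("top",*T(*p),z))
for n,p,z in[("scene pull cornerfar",(574,440),.014),("pull near",(617,474),.014),("edge far",(470,390),.004),("edge near",(697,574),.004)]:
    print(n,w("scene",*S2(*p),z))
for n,p in [("riser front line at 0 60", (0,0))]:pass
E
```

```text
tray [ 0.4927 -0.1205] -0.2343348972840415 [0.9908 0.9834 0.9837 0.9934] [ 0.4927 -0.1205]
[[ 0.5681 -0.0574]
 [ 0.5313 -0.2102]
 [ 0.4543 -0.0307]
 [ 0.417  -0.1838]]
resid [-0.0009-0.0003j -0.0008+0.0014j  0.001 -0.0013j  0.0007+0.0002j]
C [ 0.5023 -0.1058  0.0347] [ 5.9005 16.5392 34.6989]
D/LR [ 0.4793 -0.1213  0.0137] [-12.8543  -3.8923  13.6593]
E/LL [ 0.4803 -0.0848  0.0157] [-20.301   31.8659  15.6881]
A [ 0.5193 -0.0728  0.0422] [14.7713 52.6472 42.2091]
B [ 0.5171 -0.0626  0.0145] [10.3069 62.0439 14.512 ]
seatfar [ 0.531  -0.2105  0.0328] [ 58.1308 -78.6502  32.8298]
seatL [ 0.5679 -0.0576  0.0331] [58.5399 78.7325 33.115 ]
pull corner [0.5279 0.2317 0.014 ]
pull c2 [0.5003 0.2309 0.014 ]
edge top [0.5924 0.25   0.004 ]
edge bot [0.4798 0.2408 0.004 ]
riser f top [0.6044 0.2838 0.05  ]
riser f low [0.4787 0.2765 0.05  ]
scene pull cornerfar [0.5248 0.2371 0.014 ]
pull near [0.4946 0.2337 0.014 ]
edge far [0.5919 0.255  0.004 ]
edge near [0.4302 0.2379 0.004 ]
```

```bash
python3 - <<'E'
from h import *
t=cv2.imread("pics/top0.png");s=cv2.imread("pics/scene0.png")
a=crop("",305,241,44,40,9,t);b=crop("",320,238,44,40,9,s)
cv2.imwrite("pics/c2.png",np.hstack([a,b]))
E
```

```text
(no output)
```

View pics/c2.png

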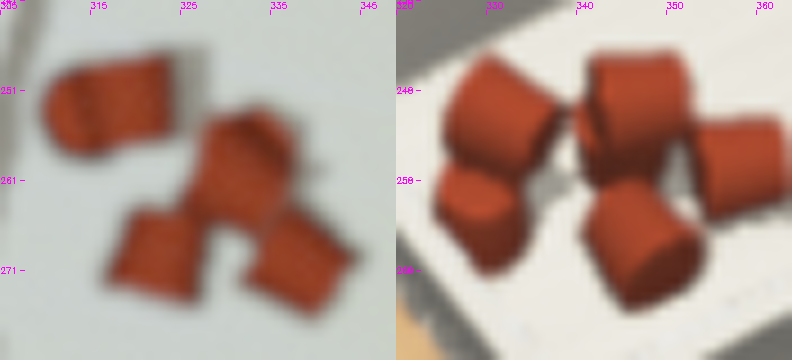

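The enlarged crop shows four things:
- B is standing, at top (313.5,253.5).
- A lies on B with its axis along the image's horizontal, at top (319.5,252).
- C lies diagonally on the hidden F, at top (332,259.5).
- E is at (323,269) and D at (338.5,270), both on their sides on the floor.

I'll start with A.

```bash
cat >> h.py <<'E'
np.set_printoptions(precision=4,suppress=True)
TC=np.array([.4927,-.1205]);TY=-.2343
def tw(x,y,c=TC,a=TY): # tray mm -> world m
    return c+np.array([[np.cos(a),-np.sin(a)],[np.sin(a),np.cos(a)]])@[x/1e3,y/1e3]
def loct(P):
    return np.r_[np.array([[np.cos(TY),np.sin(TY)],[-np.sin(TY),np.cos(TY)]])@(np.asarray(P)[:2]-TC),P[2]]*1e3
def plan(wps,start=None):
    """wps: list of (x,y,z,phi_deg); prints shares in tool axes after turning to phi; turn first"""
    o=robot.get_obs();p=o["tool_pos"].copy();R=o["tool_rot"];ph=np.degrees(np.arctan2(R[1,0],R[0,0]))
    if start is not None:p=np.array(start[:3],float);ph=start[3]
    print("now",p,round(ph,1),"tilt",R[:2,2],"t",round(o["time"],2))
    for x in wps:
        t=np.array(x[:3],float);f=np.radians(x[3]);d=(t-p)/.02
        X=[np.cos(f),np.sin(f)];Y=[np.sin(f),-np.cos(f)]
        print("->",t,x[3],"wz total",round(-(x[3]-ph)/6,2),"t total",round(d[:2]@X,2),round(d[:2]@Y,2),round(-d[2],2));p=t;ph=x[3]
E
python3 - <<'E'
from h import *
A=w("top",319.5,252,.041);A2=w("scene",331.8,250.3,.041);print(A,A2,loct(A),loct(A2))
C=w("top",332,259.5,.040);C2=w("scene",347,249.5,.04);print(C,C2,loct(C),loct(C2))
a=(A+A2)/2
pl=tw(27,-52)
plan([(a[0],a[1],.30,96),(a[0],a[1],.110,96),(a[0],a[1],.17,76.6),(*pl,.17,76.6),(*pl,.09,76.6)])
E
```

```text
[ 0.5208 -0.0749  0.041 ] [ 0.5216 -0.0767  0.041 ] [16.6922 50.8957 41.    ] [17.9505 49.3271 41.    ]
[ 0.5039 -0.1041  0.04  ] [ 0.4987 -0.1031  0.04  ] [ 7.0371 18.583  40.    ] [ 1.8515 18.2906 40.    ]
now [ 0.1482 -0.5809  0.3019] 14.3 tilt [-0.0002  0.0016] t 0.1
-> [ 0.5212 -0.0758  0.3   ] 96 wz total -13.61 t total 23.17 21.18 0.1
-> [ 0.5212 -0.0758  0.11  ] 96 wz total 0.0 t total 0.0 0.0 9.5
-> [ 0.5212 -0.0758  0.17  ] 76.6 wz total 3.23 t total 0.0 0.0 -3.0
-> [ 0.5069 -0.1773  0.17  ] 76.6 wz total -0.0 t total -5.11 0.48 -0.0
-> [ 0.5069 -0.1773  0.09  ] 76.6 wz total -0.0 t total 0.0 0.0 4.0
```

Emit:
{"name": "move_arm", "arguments": {"increments": [0,0,0,0,0,-0.972,1,0,0,0,0,0,-0.972,1,0,0,0,0,0,-0.972,1,0,0,0,0,0,-0.972,1,0,0,0,0,0,-0.972,1,0,0,0,0,0,-0.972,1,0,0,0,0,0,-0.972,1,0,0,0,0,0,-0.972,1,0,0,0,0,0,-0.972,1,0,0,0,0,0,-0.972,1,0,0,0,0,0,-0.972,1,0,0,0,0,0,-0.972,1,0,0,0,0,0,-0.972,1,0,0,0,0,0,-0.972,0.6,0.965,0.883,0,0,0,0,0.6,0.965,0.883,0,0,0,0,0.6,0.965,0.883,0,0,0,0,0.6,0.965,0.883,0,0,0,0,0.6,0.965,0.883,0,0,0,0,0.6,0.965,0.883,0,0,0,0,0.6]}}

```text
time: 1.77
tool_pos: [0.2421, -0.4538, 0.3022]
tool_rot: [[-0.104, 0.995, -0.0], [0.995, 0.104, 0.001], [0.001, -0.0, -1.0]]
wrist_force: [-0.4, 0.1, 0.9]
finger_gap: 0.601
gripper_force: 0.0
```

Emit:
{"name": "move_arm", "arguments": {"increments": [0.965,0.883,0,0,0,0,0.6,0.965,0.883,0,0,0,0,0.6,0.965,0.883,0,0,0,0,0.6,0.965,0.883,0,0,0,0,0.6,0.965,0.883,0,0,0,0,0.6,0.965,0.883,0,0,0,0,0.6,0.965,0.883,0,0,0,0,0.6,0.965,0.883,0,0,0,0,0.6,0.965,0.883,0,0,0,0,0.6,0.965,0.883,0,0,0,0,0.6,0.965,0.883,0.2,0,0,0,0.6,0.965,0.883,0.2,0,0,0,0.6,0.965,0.883,0.3,0,0,0,0.6,0.965,0.883,0.3,0,0,0,0.6,0.965,0.883,0.5,0,0,0,0.6,0.965,0.883,0.5,0,0,0,0.6,0.965,0.883,0.5,0,0,0,0.6,0.965,0.883,0.5,0,0,0,0.6,0,0,0.5,0,0,0,0.6]}}

```text
time: 3.35
tool_pos: [0.524, -0.0737, 0.2321]
tool_rot: [[-0.106, 0.994, 0.002], [0.994, 0.106, 0.001], [0.001, 0.002, -1.0]]
wrist_force: [0.1, -0.1, 0.2]
finger_gap: 0.601
gripper_force: 0.0
```

```bash
python3 - <<'E'
from h import *
plan([(.5212,-.0758,.110,96)])
print(robot.get_obs()["joint_pos"],robot.get_obs()["finger_gap"])
E
```

```text
now [ 0.524  -0.0737  0.2321] 96.1 tilt [0.0018 0.0013] t 3.35
-> [ 0.5212 -0.0758  0.11  ] 96 wz total 0.02 t total -0.09 -0.15 6.1
[-0.2713  0.3353  1.7472  0.002   1.0577 -0.3787] 0.6005878072530428
```

Emit:
{"name": "move_arm", "arguments": {"increments": [-0.05,-0.08,0.9,0,0,0,0.6,-0.05,-0.08,0.9,0,0,0,0.6,0,0,0.9,0,0,0,0.6,0,0,0.9,0,0,0,0.6,0,0,0.9,0,0,0,0.6,0,0,0.7,0,0,0,0.6,0,0,0.5,0,0,0,0.6,0,0,0.3,0,0,0,0.6,0,0,0,0,0,0,0.2,0,0,0,0,0,0,0.2,0,0,0,0,0,0,0.2,0,0,0,0,0,0,0.2,0,0,0,0,0,0,0.2]}}

```text
time: 4.43
tool_pos: [0.5191, -0.0791, 0.1131]
tool_rot: [[-0.104, 0.995, 0.001], [0.995, 0.104, -0.0], [-0.0, 0.001, -1.0]]
wrist_force: [-0.1, -0.0, 1.2]
finger_gap: 0.271
gripper_force: 30.0
```

Emit:
{"name": "move_arm", "arguments": {"increments": [0,0,-0.75,0,0,0,0.2,0,0,-0.75,0,0,0.8,0.2,0,0,-0.75,0,0,0.8,0.2,0,0,-0.75,0,0,0.8,0.2,0,0,0,0,0,0.83,0.2,-0.82,0.09,0,0,0,0,0.2,-0.82,0.09,0,0,0,0,0.2,-0.82,0.09,0,0,0,0,0.2,-0.82,0.09,0,0,0,0,0.2,-0.82,0.09,0,0,0,0,0.2,-0.82,0.09,0,0,0,0,0.2,0,0,0.7,0,0,0,0.2,0,0,0.7,0,0,0,0.2,0,0,0.7,0,0,0,0.2,0,0,0.7,0,0,0,0.2,0,0,0.6,0,0,0,0.2,0,0,0.4,0,0,0,0.2,0,0,0.3,0,0,0,0.2,0,0,0,0,0,0,0.2]}}

```text
time: 6.02
tool_pos: [0.506, -0.1769, 0.0898]
tool_rot: [[0.232, 0.973, -0.001], [0.973, -0.232, 0.001], [0.0, -0.001, -1.0]]
wrist_force: [-0.1, -0.0, -0.1]
finger_gap: 0.271
gripper_force: 30.0
```

```bash
python3 - <<'E'
from h import *
o=robot.get_obs();print(o["wrist_force"],o["finger_gap"],loct(o["tool_pos"]))
plan([(*tw(27,-52),.09,76.6)])
E
```

```text
[-0.1236 -0.0324 -0.1121] 0.27066207861458796 [ 26.0333 -51.7905  89.8187]
now [ 0.506  -0.1769  0.0898] 76.6 tilt [-0.0014  0.0008] t 6.02
-> [ 0.5069 -0.1773  0.09  ] 76.6 wz total -0.0 t total -0.01 0.05 -0.01
```

Emit:
{"name": "move_arm", "arguments": {"increments": [0,0,0.1,0,0,0,0.2,0,0,0,0,0,0,0.42,0,0,0,0,0,0,0.42,0,0,-0.9,0,0,0,0.42,0,0,-0.9,0,0,0,0.42,0,0,-0.9,0,0,0.9,0.5,0,0,-0.9,0,0,0.9,0.55,0,0,-0.9,0,0,0.9,0.55,0,0,0,0,0,0.9,0.55,0,0,0,0,0,0.9,0.55,0,0,0,0,0,0.77,0.55,0.61,-0.68,0,0,0,0,0.55,0.61,-0.68,0,0,0,0,0.55,0.61,-0.68,0,0,0,0,0.55,0.61,-0.68,0,0,0,0,0.55,0,0,0.5,0,0,0,0.55,0,0,0.5,0,0,0,0.55,0,0,0,0,0,0,0.55]}}

```text
time: 7.52
tool_pos: [0.5017, -0.1043, 0.157]
tool_rot: [[0.707, 0.707, -0.002], [0.707, -0.707, 0.0], [-0.001, -0.002, -1.0]]
wrist_force: [0.4, -0.3, -0.4]
finger_gap: 0.553
gripper_force: 0.0
```

```bash
python3 - <<'E'
from h import *
plan([(.502,-.104,.1145,45)])
im=np.hstack([crop("top",288,218,100,90,4),crop("scene",298,205,100,90,4)]);cv2.imwrite("pics/d1.png",im)
E
```

```text
now [ 0.5017 -0.1043  0.157 ] 45.0 tilt [-0.0021  0.0005] t 7.52
-> [ 0.502  -0.104   0.1145] 45 wz total -0.0 t total 0.02 -0.0 2.13
```

View pics/d1.png

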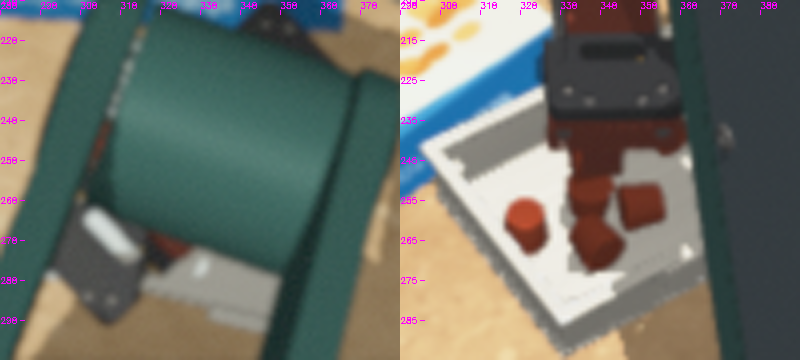

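The scene view shows B standing alone at (329,258) and the gripper above C, so A came away cleanly. I'll go down on C.

Emit:
{"name": "move_arm", "arguments": {"increments": [0,0,0.7,0,0,0,0.55,0,0,0.7,0,0,0,0.55,0,0,0.5,0,0,0,0.55,0,0,0.2,0,0,0,0.55,0,0,0,0,0,0,0.2,0,0,0,0,0,0,0.2,0,0,0,0,0,0,0.2,0,0,0,0,0,0,0.2,0,0,0,0,0,0,0.2]}}

```text
time: 8.37
tool_pos: [0.5028, -0.1043, 0.1172]
tool_rot: [[0.708, 0.707, 0.001], [0.707, -0.708, -0.0], [0.0, 0.001, -1.0]]
wrist_force: [-0.1, -0.5, 0.1]
finger_gap: 0.323
gripper_force: 30.0
```

Emit:
{"name": "move_arm", "arguments": {"increments": [0,0,-0.8,0,0,0,0.2,0,0,-0.8,0,0,-0.9,0.2,0,0,-0.8,0,0,-0.9,0.2,0,0,-0.7,0,0,-0.9,0.2,0,0,0,0,0,-0.9,0.2,0,0,0,0,0,-0.9,0.2,0,0,0,0,0,-0.77,0.2,-0.875,-0.41,0,0,0,0,0.2,-0.875,-0.41,0,0,0,0,0.2,-0.875,-0.41,0,0,0,0,0.2,-0.875,-0.42,0,0,0,0,0.2,0,0,0.7,0,0,0,0.2,0,0,0.7,0,0,0,0.2,0,0,0.7,0,0,0,0.2,0,0,0.7,0,0,0,0.2,0,0,0.6,0,0,0,0.2,0,0,0.4,0,0,0,0.2,0,0,0.2,0,0,0,0.2,0,0,0,0,0,0,0.2]}}

```text
time: 9.95
tool_pos: [0.4539, -0.1644, 0.0982]
tool_rot: [[0.232, 0.973, -0.001], [0.973, -0.232, 0.001], [0.0, -0.001, -1.0]]
wrist_force: [-0.3, -0.9, -0.2]
finger_gap: 0.315
gripper_force: 30.0
```

Emit:
{"name": "move_arm", "arguments": {"increments": [0,0,0.15,0,0,0,0.2,0,0,0.15,0,0,0,0.2,0,0,0,0,0,0,0.2]}}

```text
time: 10.2
tool_pos: [0.4548, -0.1649, 0.0931]
tool_rot: [[0.232, 0.973, 0.001], [0.973, -0.232, -0.001], [-0.0, 0.001, -1.0]]
wrist_force: [0.5, 0.4, 1.8]
finger_gap: 0.316
gripper_force: 30.0
```

Emit:
{"name": "move_arm", "arguments": {"increments": [0,0,0,0,0,0,0.42,0,0,0,0,0,0,0.42,0,0,-0.9,0,0,0,0.42,0,0,-0.9,0,0,0,0.42,0,0,-0.9,0,0,0,0.42,-0.5,0,-0.9,0,0,0,0.42,-1,0,-0.9,0,0,0,0.42,-1,0,0,0,0,0,0.42,-1,0,0,0,0,0,0.42,-1,0,0,0,0,0,0.42,-1,0,0,0,0,0,0.42,-1,0,0,0,0,0,0.42,-1,0,0,0,0,0,0.42,-1,0,0,0,0,0,0.42,-1,0,0,0,0,0,0.42,-0.5,0,0,0,0,0,0.42]}}

```text
time: 11.53
tool_pos: [0.4075, -0.3613, 0.1828]
tool_rot: [[0.233, 0.972, 0.001], [0.972, -0.233, -0.001], [-0.001, 0.001, -1.0]]
wrist_force: [0.9, -0.6, -0.1]
finger_gap: 0.422
gripper_force: 0.0
```

```bash
python3 - <<'E'
from h import *
print(robot.get_obs()["time"])
t=imaging.grab_frame("top");s=imaging.grab_frame("scene");cv2.imwrite("pics/t2.png",t);cv2.imwrite("pics/s2.png",s)
im=np.hstack([crop("",296,228,80,75,5,t),crop("",310,212,80,75,5,s)]);cv2.imwrite("pics/d2.png",im)
E
```

```text
11.5333
```

View pics/d2.png

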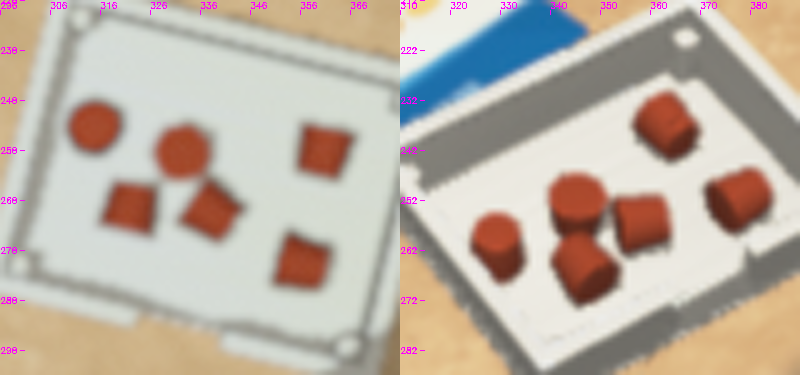

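The picture shows A at top (361,258), C at (357,280), B standing at (315,253), F standing at (333,258), E at (322,270) and D at (338,270). Only D and F need to move.

```bash
python3 - <<'E'
from h import *
T=lambda x,y:(296+x/5,228+y/5); S=lambda x,y:(310+(x-400)/5,212+y/5)
for n,a,b,z in[("A",(325,151),(666,126),.025),("B",(96,127),(497,232),.027),("C",(303,262),(738,200),.025),("D",(212,210),(643,222),.025),("E",(130,208),(586,268),.025),("F",(183,152),(577,193),.027)]:
    W=w("top",*T(*a),z);print(n,W,loct(W),"tri",loct(tri(T(*a),S(*b))))
D=w("top",*T(212,210),.02)
for n,p in[("Dcorners top",(212,180)),("right",(243,212)),("bot",(217,241)),("left",(181,215)),("E tr",(157,186)),("E br",(155,235))]:
    print(n,loct(w("top",*T(*p),.02)))
E
```

```text
A [ 0.5084 -0.1726  0.025 ] [ 27.3212 -47.0441  25.    ] tri [ 27.8705 -47.698   15.8115]
B [ 0.5179 -0.065   0.027 ] [11.6729 59.8048 27.    ] tri [11.7424 59.7898 24.8488]
C [ 0.4563 -0.1628  0.025 ] [-25.6173 -49.6155  25.    ] tri [-25.6524 -50.7903  13.2103]
D [ 0.48   -0.1199  0.025 ] [-12.5296  -2.3771  25.    ] tri [-13.0593  -3.7711  15.3298]
E [ 0.4804 -0.0815  0.025 ] [-21.0616  35.0555  25.    ] tri [-21.5943  34.0451  16.4281]
F [ 0.5068 -0.1059  0.027 ] [10.3662 17.4894 27.    ] tri [10.1241 17.1217 26.5183]
Dcorners top [ 1.2411  0.8435 20.    ]
right [ -9.7464 -16.9612  20.    ]
bot [-25.9437  -8.4278  20.    ]
left [-18.2794  10.9538  20.    ]
E tr [-7.8581 25.2244 20.    ]
E br [-30.372   20.4933  20.    ]
```

Emit:
{"name": "move_arm", "arguments": {"increments": [0,0,0,0,0,0.88,0.42,0,0,0,0,0,0.88,0.42,0,0,0,0,0,0.88,0.42,0,0,0,0,0,0.88,0.42,0,0,0,0,0,0.88,0.42,0,0,0,0,0,0.88,0.42,0.987,-0.543,0,0,0,0,0.42,0.987,-0.543,0,0,0,0,0.42,0.987,-0.543,0,0,0,0,0.42,0.987,-0.543,0,0,0,0,0.42,0.987,-0.543,0,0,0,0,0.42,0.987,-0.543,0,0,0,0,0.42,0.987,-0.543,0,0,0,0,0.42,0.987,-0.543,0.2,0,0,0,0.42,0.987,-0.543,0.4,0,0,0,0.42,0.987,-0.543,0.4,0,0,0,0.42,0.987,-0.543,0.4,0,0,0,0.42,0,0,0.5,0,0,0,0.42,0,0,0,0,0,0,0.42]}}

```text
time: 13.22
tool_pos: [0.476, -0.1191, 0.1432]
tool_rot: [[0.706, 0.708, -0.003], [0.708, -0.706, 0.001], [-0.001, -0.003, -1.0]]
wrist_force: [-0.1, -0.4, 0.4]
finger_gap: 0.42
gripper_force: 0.0
```

```bash
python3 - <<'E'
from h import *
plan([(*tw(-15,-6.5),.087,45)])
E
```

```text
now [ 0.476  -0.1191  0.1432] 45.1 tilt [-0.0031  0.0014] t 13.22
-> [ 0.4766 -0.1233  0.087 ] 45 wz total 0.01 t total -0.13 0.17 2.81
```

Emit:
{"name": "move_arm", "arguments": {"increments": [-0.13,0.17,0.4,0,0,0,0.42,0,0,0.7,0,0,0,0.42,0,0,0.7,0,0,0,0.42,0,0,0.5,0,0,0,0.42,0,0,0.35,0,0,0,0.42,0,0,0.1,0,0,0,0.42,0,0,0,0,0,0,0.2,0,0,0,0,0,0,0.2,0,0,0,0,0,0,0.2]}}

```text
time: 13.97
tool_pos: [0.4782, -0.1258, 0.0902]
tool_rot: [[0.708, 0.706, 0.001], [0.706, -0.708, -0.0], [0.0, 0.001, -1.0]]
wrist_force: [-0.2, 0.0, -0.2]
finger_gap: 0.331
gripper_force: 29.0
```

Emit:
{"name": "move_arm", "arguments": {"increments": [0,0,-0.6,0,0,0,0.2,-0.69,-0.714,0,0,0,0,0.2,0,0,0.3,0,0,0,0.2,0,0,0.25,0,0,0,0.2,0,0,0,0,0,0,0.38,0,0,0,0,0,0,0.38,0,0,-0.9,0,0,0,0.38,0,0,-0.9,0,0,0,0.38,0,0,-0.9,0,0,-0.9,0.38,0,0,-0.9,0,0,-0.9,0.38,0,0,0,0,0,-1,0.38,0,0,0,0,0,-1,0.38,0,0,0,0,0,-1,0.38,0,0,0,0,0,-1,0.38,0,0,0,0,0,-1,0.38,0,0,0,0,0,-1,0.38,0,0,0,0,0,-1,0.38,0,0,0,0,0,-1,0.38,0,0,0,0,0,-1,0.38,0,0,0,0,0,-1,0.38]}}

```text
time: 15.63
tool_pos: [0.4587, -0.1253, 0.1626]
tool_rot: [[-0.438, 0.899, 0.0], [0.899, 0.438, -0.0], [-0.0, 0.0, -1.0]]
wrist_force: [0.7, 0.3, 1.1]
finger_gap: 0.381
gripper_force: 0.0
```

Emit:
{"name": "move_arm", "arguments": {"increments": [0,0,0,0,0,-1,0.38,-0.14,0.86,0,0,0,0,0.38,-0.14,0.86,0,0,0,0,0.38,-0.14,0.86,0,0,0,0,0.38,0,0,0,0,0,0,0.38]}}

```text
time: 16.05
tool_pos: [0.5101, -0.1049, 0.163]
tool_rot: [[-0.526, 0.85, 0.004], [0.85, 0.526, -0.001], [-0.003, 0.003, -1.0]]
wrist_force: [1.1, -0.3, 0.8]
finger_gap: 0.381
gripper_force: 0.0
```

```bash
python3 - <<'E'
from h import *
plan([(.5066,-.1060,.087,121.6)])
s=imaging.grab_frame("scene");cv2.imwrite("pics/s3.png",s);cv2.imwrite("pics/d3.png",crop("",310,212,80,75,7,s))
E
```

```text
now [ 0.5101 -0.1049  0.163 ] 121.8 tilt [ 0.004  -0.0006] t 16.05
-> [ 0.5066 -0.106   0.087 ] 121.6 wz total 0.03 t total 0.05 -0.18 3.8
```

View pics/d3.png

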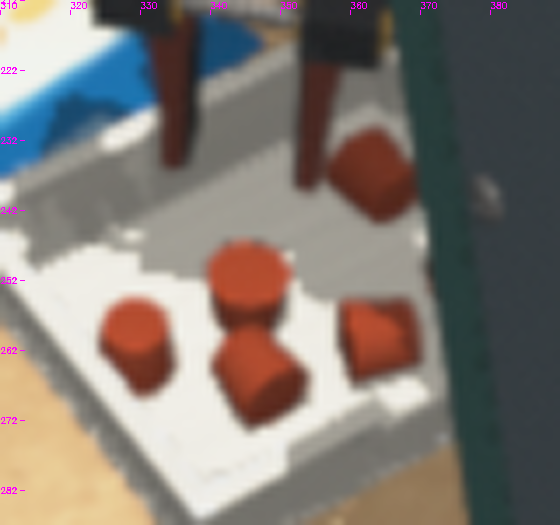

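Emit:
{"name": "move_arm", "arguments": {"increments": [0,0,0.6,0,0,0,0.42,0,0,0.6,0,0,0,0.42,0,0,0.6,0,0,0,0.42,0,0,0,0,0,0,0.42]}}

```text
time: 16.43
tool_pos: [0.5042, -0.1049, 0.1248]
tool_rot: [[-0.526, 0.851, -0.004], [0.851, 0.526, 0.001], [0.003, -0.003, -1.0]]
wrist_force: [0.2, -0.4, 0.0]
finger_gap: 0.42
gripper_force: 0.0
```

```bash
python3 - <<'E'
from h import *
plan([(.5066,-.1060,.087,121.6)]);print(loct(robot.get_obs()["tool_pos"]))
E
```

```text
now [ 0.5042 -0.1049  0.1248] 121.7 tilt [-0.0043  0.0014] t 16.43
-> [ 0.5066 -0.106   0.087 ] 121.6 wz total 0.02 t total -0.11 0.07 1.89
[  7.6007  17.8685 124.7715]
```

Emit:
{"name": "move_arm", "arguments": {"increments": [0,0,0,0,0,0,0.42,0,0,0.5,0,0,0,0.41,0,0,0.5,0,0,0,0.41,0,0,0.5,0,0,0,0.41,0,0,0.3,0,0,0,0.41,0,0,0.1,0,0,0,0.41,0,0,0,0,0,0,0.2,0,0,0,0,0,0,0.2,0,0,0,0,0,0,0.2]}}

```text
time: 17.18
tool_pos: [0.5065, -0.1052, 0.0889]
tool_rot: [[-0.526, 0.851, 0.0], [0.851, 0.526, -0.0], [-0.0, 0.0, -1.0]]
wrist_force: [0.0, 0.4, 0.2]
finger_gap: 0.317
gripper_force: 30.0
```

Emit:
{"name": "move_arm", "arguments": {"increments": [0,0,-0.5,0,0,0,0.2,0,0,-0.5,0,0,0,0.2,-0.55,0.16,0,0,0,0,0.2,-0.545,0.16,0,0,0,0,0.2,0,0,0.5,0,0,0,0.2,0,0,0.4,0,0,0,0.2,0,0,0.1,0,0,0,0.2,0,0,0,0,0,0,0.4,0,0,0,0,0,0,0.4,0,0,-0.6,0,0,0,0.4,0,0,-0.9,0,0,0,0.4,0,0,-0.9,0,0,0,0.4,0,0,-0.9,0,0,0,0.4,-0.9,-0.5,-0.9,0,0,0,0.4,-0.9,-0.5,-0.5,0,0,0,0.4,-0.9,-0.5,0,0,0,0,0.4,-0.9,-0.5,0,0,0,0,0.4,-0.9,-0.5,0,0,0,0,0.4,-0.9,-0.5,0,0,0,0,0.4,-0.9,-0.5,0,0,0,0,0.4]}}

```text
time: 18.85
tool_pos: [0.5292, -0.2649, 0.1819]
tool_rot: [[-0.526, 0.851, -0.002], [0.851, 0.526, 0.001], [0.002, -0.001, -1.0]]
wrist_force: [0.3, 0.4, -0.5]
finger_gap: 0.397
gripper_force: 0.0
```

Emit:
{"name": "move_arm", "arguments": {"increments": [-0.9,-0.5,0,0,0,0,0.4,-0.9,-0.5,0,0,0,0,0.4,-0.9,-0.5,0,0,0,0,0.4,-0.9,-0.5,0,0,0,0,0.4]}}

```text
time: 19.18
tool_pos: [0.533, -0.3471, 0.1816]
tool_rot: [[-0.525, 0.851, -0.002], [0.851, 0.525, 0.002], [0.002, -0.001, -1.0]]
wrist_force: [0.0, -0.1, -0.0]
finger_gap: 0.399
gripper_force: 0.0
```

```bash
python3 - <<'E'
from h import *
print(robot.get_obs()["time"])
t=imaging.grab_frame("top");s=imaging.grab_frame("scene");cv2.imwrite("pics/t4.png",t);cv2.imwrite("pics/s4.png",s)
im=np.zeros((600,800,3),np.uint8)
im[:300,:320]=crop("",296,228,80,75,4,t);im[:300,400:720]=crop("",310,212,80,75,4,s)
im[300:,:350]=crop("",145,208,50,100,7,t)[:300*7//7][:300] if 0 else crop("",160,220,50,42,7,t)[:294].repeat(1,0).__class__ is None or cv2.copyMakeBorder(crop("",160,220,50,42,7,t),0,6,0,0,0)
im[300:,400:]=cv2.copyMakeBorder(crop("",205,325,57,42,7,s),0,6,0,1,0)
cv2.imwrite("pics/d4.png",im)
E
```

```text
19.1833
```

View pics/d4.png

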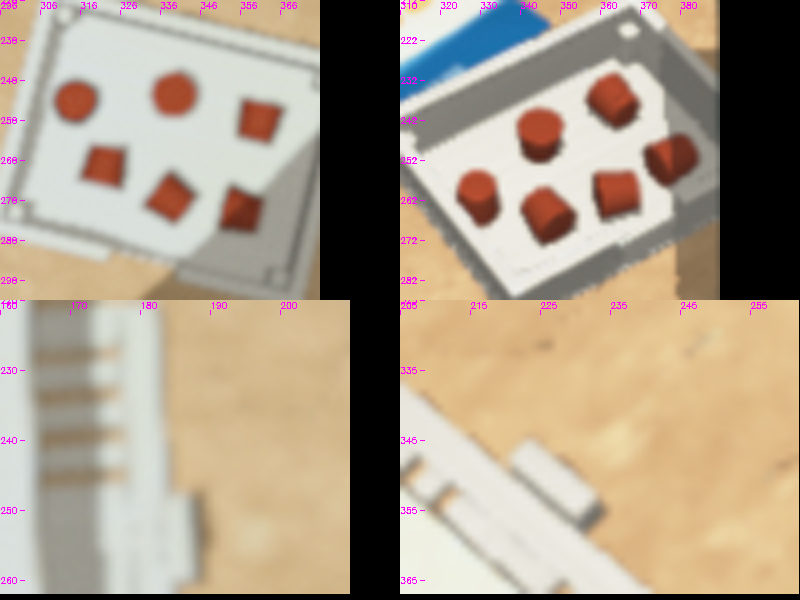

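The tray picture shows all six stoppers on the floor in two rows of three, none touching. The pull's top face is centred near top (185,254) and scene (228,351).

```bash
python3 - <<'E'
from h import *
from scipy.spatial.distance import pdist
T=lambda x,y:(296+x/4,228+y/4)
Z=[27,27,18,18,18,18]
P=np.array([loct(w("top",*T(*p),z/1e3)) for p,z in zip([(76,102),(175,95),(260,120),(104,167),(170,198),(242,210)],Z)]);print(P[:,:2],pdist(P[:,:2]).min())
T2=lambda x,y:(160+x/7,220+(y-300)/7);S=lambda x,y:(205+(x-400)/7,325+(y-300)/7)
for a,b in[((176,537),(558,480)),((191,492),(537,440)),((191,583),(605,498))]:
    print(tri(T2(*a),S(*b)),w("top",*T2(*a),.014),w("scene",*S(*b),.014))
# cover edge line in top and riser direction
t0=[w("top",*T2(*p),.004) for p in[(162,310),(170,480)]];d=t0[0]-t0[1];print("edge",t0,np.degrees(np.arctan2(d[1],d[0])))
f=[w("top",110+x/4,208+(y-360)/4,.05) for x,y in((214,380),(220,600))];d=f[0]-f[1];print("riser front",f,np.degrees(np.arctan2(d[1],d[0])))
t=[w("top",u,v,z) for u,v,z in((118,213,.05),(163,213,.05),(121,300,.05),(165.5,298,.05))];print("riser corners",t)
b=w("top",124,231,.09);print("bottle",b)
E
```

```text
[[ 11.3309  60.2002]
 [ 29.5887   5.0703]
 [ 28.1518 -47.4877]
 [-21.299   34.8672]
 [-29.4007  -7.2174]
 [-25.824  -50.016 ]] 41.30946668714466
[0.5119 0.2397 0.0109] [0.5129 0.2403 0.014 ] [0.509  0.2392 0.014 ]
[0.5272 0.2356 0.0089] [0.528  0.2357 0.014 ] [0.5233 0.2356 0.014 ]
[0.4966 0.2341 0.0127] [0.4975 0.2348 0.014 ] [0.4949 0.2334 0.014 ]
edge [array([0.5902, 0.2496, 0.004 ]), array([0.5325, 0.2452, 0.004 ])] 4.3313044554372
riser front [array([0.6044, 0.2838, 0.05  ]), array([0.4787, 0.2765, 0.05  ])] 3.328333985648177
riser corners [array([0.6027, 0.387 , 0.05  ]), array([0.6044, 0.2849, 0.05  ]), array([0.4049, 0.3732, 0.05  ]), array([0.4107, 0.2732, 0.05  ])]
bottle [0.5586 0.358  0.09  ]
```

Emit:
{"name": "move_arm", "arguments": {"increments": [0,0,0,0,0,0.94,0.5,0,0,0,0,0,0.94,0.5,0,0,0,0,0,0.94,0.5,0,0,0,0,0,0.94,0.5,0,0,0,0,0,0.94,0.5,0.95,0,0,0,0,0,0.5,0.95,0,0,0,0,0,0.5,0.95,0,0,0,0,0,0.5,0.95,0,0,0,0,0,0.5,0.95,0,0,0,0,0,0.5,0.95,0,0,0,0,0,0.5,0.95,0,0,0,0,0,0.5,0.95,0,0,0,0,0,0.5,0.95,0,0,0,0,0,0.5,0.95,0,0,0,0,0,0.5,0.95,0,0,0,0,0,0.5,0.95,0,0,0,0,0,0.5,0.95,0,0,0,0,0,0.5,0.95,0,0,0,0,0,0.5,0.95,0,0,0,0,0,0.5]}}

```text
time: 20.95
tool_pos: [0.515, -0.0601, 0.1823]
tool_rot: [[-0.062, 0.998, -0.001], [0.998, 0.062, 0.001], [0.001, -0.001, -1.0]]
wrist_force: [0.7, 0.1, -0.5]
finger_gap: 0.499
gripper_force: 0.0
```

Emit:
{"name": "move_arm", "arguments": {"increments": [0.95,0.05,0,0,0,0,0.5,0.95,0.05,0,0,0,0,0.5,0.95,0.05,0,0,0,0,0.5,0.95,0.05,0,0,0,0,0.5,0.95,0.05,0,0,0,0,0.5,0.95,0.05,0,0,0,0,0.5,0.95,0.05,0,0,0,0,0.5,0.95,0.05,0,0,0,0,0.5,0.95,0.05,0,0,0,0,0.5,0.95,0.05,0.2,0,0,0,0.5,0.95,0.05,0.4,0,0,0,0.5,0.95,0.05,0.4,0,0,0,0.5,0.95,0.05,0.4,0,0,0,0.5,0.85,0,0.4,0,0,0,0.5,0.6,0,0.4,0,0,0,0.5,0,0,0.3,0,0,0,0.5,0,0,0.2,0,0,0,0.5,0,0,0,0,0,0,0.5,0,0,0,0,0,0,0.5]}}

```text
time: 22.53
tool_pos: [0.5121, 0.2132, 0.1285]
tool_rot: [[-0.06, 0.998, -0.001], [0.998, 0.06, -0.0], [-0.0, -0.001, -1.0]]
wrist_force: [-0.0, -0.2, 0.7]
finger_gap: 0.499
gripper_force: 0.0
```

```bash
python3 - <<'E'
from h import *
plan([(.512,.235,.084,93.5)])
E
```

```text
now [0.5121 0.2132 0.1285] 93.5 tilt [-0.0008 -0.0003] t 22.53
-> [0.512 0.235 0.084] 93.5 wz total -0.01 t total 1.09 0.06 2.23
```

Emit:
{"name": "move_arm", "arguments": {"increments": [0.55,0.03,0.5,0,0,0,0.5,0.54,0.03,0.5,0,0,0,0.5,0,0,0.5,0,0,0,0.5,0,0,0.4,0,0,0,0.5,0,0,0.25,0,0,0,0.5,0,0,0.1,0,0,0,0.5,0,0,0,0,0,0,0.5,0,0,0,0,0,0,0.25,0,0,0,0,0,0,0.25,0,0,0,0,0,0,0.25]}}

```text
time: 23.37
tool_pos: [0.5122, 0.2354, 0.0835]
tool_rot: [[-0.061, 0.998, -0.0], [0.998, 0.061, -0.0], [-0.0, -0.0, -1.0]]
wrist_force: [-0.2, -1.7, 2.0]
finger_gap: 0.334
gripper_force: 34.8
```

Emit:
{"name": "move_arm", "arguments": {"increments": [-0.15,0,0,0,0,0,0.25,-0.3,0,0,0,0,0,0.25,-0.5,0,0,0,0,0,0.25,-0.65,0,0,0,0,0,0.25,-0.65,0,0,0,0,0,0.25,-0.65,0,0,0,0,0,0.25,-0.65,0,0,0,0,0,0.25,-0.65,0,0,0,0,0,0.25,-0.65,0,0,0,0,0,0.25,-0.65,0,0,0,0,0,0.25,-0.5,0,0,0,0,0,0.25,-0.4,0,0,0,0,0,0.25,-0.25,0,0,0,0,0,0.25,-0.1,0,0,0,0,0,0.25,0,0,0,0,0,0,0.25,0,0,0,0,0,0,0.25]}}

```text
time: 24.7
tool_pos: [0.5209, 0.0997, 0.0842]
tool_rot: [[-0.061, 0.998, 0.001], [0.998, 0.061, -0.001], [-0.001, 0.001, -1.0]]
wrist_force: [-1.2, -0.9, 5.6]
finger_gap: 0.334
gripper_force: 31.4
```

Emit:
{"name": "move_arm", "arguments": {"increments": [0,0,0,0,0,0,0.5,0,0,0,0,0,0,0.5,0,0,-0.4,0,0,0,0.55,0,0,-0.8,0,0,0,0.55,0,0,-0.8,0,0,-1,0.55,0,0,-0.8,0,0,-1,0.55,0,0,0,0,0,-1,0.55,0,0,0,0,0,-1,0.55,0,0,0,0,0,-1,0.55,0,0,0,0,0,-1,0.55,0,0,0,0,0,-1,0.55,0,0,0,0,0,-1,0.55,0,0,0,0,0,-1,0.55,0,0,0,0,0,-1,0.55,0,0,0,0,0,-1,0.55,0,0,0,0,0,-1,0.55,0,0,0,0,0,-1,0.55,0,0,0,0,0,-1,0.55,0,0,0,0,0,-1,0.55,0,0,0,0,0,0,0.55]}}

```text
time: 26.37
tool_pos: [0.5194, 0.1007, 0.1396]
tool_rot: [[-0.998, -0.065, -0.002], [-0.065, 0.998, -0.0], [0.002, -0.0, -1.0]]
wrist_force: [0.8, -0.2, 0.5]
finger_gap: 0.549
gripper_force: 0.0
```

```bash
python3 - <<'E'
from h import *
plan([(.5166,.1706,.088,183.5)]); print(robot.get_obs()["joint_pos"])
s=imaging.grab_frame("scene");t=imaging.grab_frame("top");cv2.imwrite("pics/s5.png",s);cv2.imwrite("pics/t5.png",t)
im=np.hstack([crop("",225,205,160,140,5,s)]);cv2.imwrite("pics/d5.png",cv2.resize(im,(640,560)))
print(px("scene",(.5166,.1706,.033)),px("top",(.5166,.1706,.033)))
E
```

```text
now [0.5194 0.1007 0.1396] -176.3 tilt [-0.0024 -0.0003] t 26.37
-> [0.5166 0.1706 0.088 ] 183.5 wz total -59.96 t total -0.08 3.49 2.58
[ 0.0611  0.4666  1.8286 -0.0002  0.8488 -1.5745]
[250.2937 321.9106] [213.4957 252.3606]
```

View pics/d5.png

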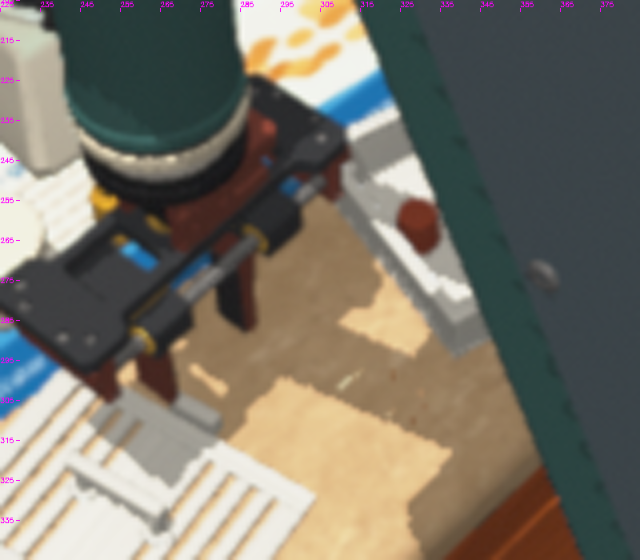

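The cover is out in front of the riser, with its handle at about scene (254.5,325) and the pull at about (275,308).

```bash
python3 - <<'E'
from h import *
q=lambda x,y:(225+x/4,205+y/4)
h=w("scene",*q(118,480),.033);p=w("scene",*q(200,408),.014);print(h,p,h-p)
print(w("scene",*q(65,455),.033),w("scene",*q(172,512),.033))
t=cv2.imread("pics/t5.png")
# bright white handle visibility in top
cv2.imwrite("pics/t5c.png",crop("",180,215,80,75,8,t))
E
```

```text
[0.5049 0.1693 0.033 ] [0.5166 0.1049 0.014 ] [-0.0117  0.0644  0.019 ]
[0.5357 0.1787 0.033 ] [0.4715 0.1623 0.033 ]
```

```bash
python3 - <<'E'
from h import *
q=lambda x,y:(225+x/4,205+y/4)
L=[w("scene",*q(*a),.004) for a in((225,442),(313,492))];d=L[0]-L[1];print(L,np.degrees(np.arctan2(d[1],d[0])))
# automated: canny+Hough in scene crop region of the cover
s=cv2.imread("pics/s5.png");g=cv2.resize(cv2.cvtColor(s[295:400,200:310],6),None,fx=4,fy=4,interpolation=2)
e=cv2.Canny(g,60,150);ln=cv2.HoughLinesP(e,1,np.pi/360,40,minLineLength=60,maxLineGap=8)
for x1,y1,x2,y2 in ln[:,0]:
    a=w("scene",200+x1/4,295+y1/4,.004);b=w("scene",200+x2/4,295+y2/4,.004);v=b-a;print(a[:2],b[:2],round(np.degrees(np.arctan2(v[1],v[0]))%90,1))
E
```

```text
[array([0.4965, 0.1062, 0.004 ]), array([0.441 , 0.0945, 0.004 ])] 11.9027034987846
[0.5594 0.2711] [0.4516 0.2635] 4.0
[0.4482 0.2083] [0.4682 0.115 ] 12.1
[0.4757 0.2124] [0.4849 0.1685] 11.9
[0.4622 0.2114] [0.4823 0.1178] 12.1
[0.5624 0.2321] [0.5829 0.1354] 12.0
[0.5584 0.2307] [0.5799 0.1343] 12.6
[0.5494 0.2292] [0.5698 0.1343] 12.1
[0.536  0.2234] [0.5466 0.175 ] 12.4
[0.5618 0.2332] [0.5825 0.135 ] 11.9
[0.5444 0.1728] [0.4951 0.1631] 11.1
[0.5222 0.2226] [0.5315 0.1786] 11.9
[0.4622 0.2107] [0.471  0.1684] 11.6
[0.5586 0.2711] [0.5032 0.2673] 3.9
[0.4486 0.208 ] [0.4681 0.1158] 12.0
```

Emit:
{"name": "move_arm", "arguments": {"increments": [0,0,0,0,0,-0.69,0.55,0,0,0,0,0,-0.69,0.55,-0.03,0.7,0,0,0,0,0.55,-0.03,0.7,0,0,0,0,0.55,-0.03,0.7,0,0,0,0,0.55,-0.03,0.7,0,0,0,0,0.55,0,0.68,0,0,0,0,0.55,0,0,0.5,0,0,0,0.55,0,0,0.5,0,0,0,0.55,0,0,0.2,0,0,0,0.55,0,0,0,0,0,0,0.55,0,0,0,0,0,0,0.55]}}

```text
time: 27.47
tool_pos: [0.5083, 0.1689, 0.1149]
tool_rot: [[-0.979, -0.203, -0.002], [-0.203, 0.979, -0.0], [0.002, -0.0, -1.0]]
wrist_force: [1.2, 0.0, -0.5]
finger_gap: 0.552
gripper_force: 0.0
```

```bash
python3 - <<'E'
from h import *
plan([(.5072,.1693,.088,-168)])
E
```

```text
now [0.5083 0.1689 0.1149] -168.3 tilt [-0.0018 -0.0004] t 27.47
-> [0.5072 0.1693 0.088 ] -168 wz total -0.05 t total 0.05 0.03 1.34
```

Emit:
{"name": "move_arm", "arguments": {"increments": [0.05,0.03,0.4,0,0,-0.05,0.55,0,0,0.4,0,0,0,0.55,0,0,0.3,0,0,0,0.55,0,0,0.2,0,0,0,0.55,0,0,0,0,0,0,0.55,0,0,0,0,0,0,0,0,0,0,0,0,0,0,0,0,0,0,0,0,0,0,0,0,0,0,0,0,0,0,0,0,0,0,0,0]}}

```text
invalid input
```

Emit:
{"name": "move_arm", "arguments": {"increments": [0.05,0.03,0.4,0,0,-0.05,0.55,0,0,0.4,0,0,0,0.55,0,0,0.3,0,0,0,0.55,0,0,0.2,0,0,0,0.55,0,0,0,0,0,0,0.55,0,0,0,0,0,0,0.02,0,0,0,0,0,0,0.02,0,0,0,0,0,0,0.02,0,0,0,0,0,0,0.02,0,0,0,0,0,0,0.02]}}

```text
time: 28.3
tool_pos: [0.5077, 0.1702, 0.09]
tool_rot: [[-0.978, -0.209, 0.001], [-0.209, 0.978, 0.0], [-0.001, 0.0, -1.0]]
wrist_force: [-0.6, -1.0, 0.4]
finger_gap: 0.21
gripper_force: 0.0
```

Emit:
{"name": "move_arm", "arguments": {"increments": [0,0,0,0,0,0,0.02,0,0,0,0,0,0,0.02,0,0,0,0,0,0,0.02]}}

```text
time: 28.55
tool_pos: [0.5076, 0.1704, 0.0899]
tool_rot: [[-0.978, -0.209, 0.0], [-0.209, 0.978, 0.0], [-0.0, 0.0, -1.0]]
wrist_force: [-0.4, 1.7, 1.6]
finger_gap: 0.1
gripper_force: 30.0
```

Emit:
{"name": "move_arm", "arguments": {"increments": [0,0,-0.2,0,0,0,0.02,0,0,-0.4,0,0,0,0.02,0,0,-0.6,0,0,0,0.02,0,0,-0.7,0,0,0,0.02,0,0,-0.7,0,0,0,0.02,0,0,-0.7,0,0,0,0.02,0,0,-0.7,0,0,0.3,0.02,0,0,-0.5,0,0,0.6,0.02,0,0,-0.3,0,0,0.8,0.02,0,0,0,0,0,0.9,0.02,0,0,0,0,0,0.9,0.02,0,0,0,0,0,0.9,0.02,0,0,0,0,0,0.9,0.02,0,0,0,0,0,0.9,0.02,0,0,0,0,0,0.9,0.02,0,0,0,0,0,0.9,0.02,0,0,0,0,0,0.9,0.02,0,0,0,0,0,0.9,0.02,0,0,0,0,0,0.9,0.02,0,0,0,0,0,0.9,0.02]}}

```text
time: 30.22
tool_pos: [0.5071, 0.1699, 0.186]
tool_rot: [[-0.533, 0.846, -0.001], [0.846, 0.533, -0.0], [0.0, -0.001, -1.0]]
wrist_force: [0.0, 0.2, -2.6]
finger_gap: 0.1
gripper_force: 30.0
```

Emit:
{"name": "move_arm", "arguments": {"increments": [0,0,0,0,0,0.9,0.02,0,0,0,0,0,0.9,0.02,0,0,0,0,0,0.9,0.02,0,0,0,0,0,0.9,0.02,0,0,0,0,0,0.9,0.02,0,0,0,0,0,0.8,0.02,0,0,0,0,0,0.7,0.02,0,0,0,0,0,0.6,0.02,0,0,0,0,0,0.4,0.02,0,0,0,0,0,0,0.02]}}

```text
time: 31.05
tool_pos: [0.5072, 0.1699, 0.1859]
tool_rot: [[0.167, 0.986, -0.001], [0.986, -0.167, -0.0], [-0.0, -0.0, -1.0]]
wrist_force: [0.4, 0.0, -3.1]
finger_gap: 0.099
gripper_force: 30.0
```

```bash
python3 - <<'E'
from h import *
plan([(*TC,.155,76.6)]);print(robot.get_obs()["wrist_force"])
E
```

```text
now [0.5072 0.1699 0.1859] 80.4 tilt [-0.0005 -0.0002] t 31.05
-> [ 0.4927 -0.1205  0.155 ] 76.6 wz total 0.63 t total -14.29 2.66 1.55
[ 0.4009  0.0028 -3.1265]
```

Emit:
{"name": "move_arm", "arguments": {"increments": [0,0,0,0,0,0.63,0.02,-0.4,0.08,0,0,0,0,0.02,-0.8,0.15,0,0,0,0,0.02,-0.95,0.17,0,0,0,0,0.02,-0.95,0.18,0,0,0,0,0.02,-0.95,0.18,0,0,0,0,0.02,-0.95,0.18,0,0,0,0,0.02,-0.95,0.18,0,0,0,0,0.02,-0.95,0.18,0,0,0,0,0.02,-0.95,0.18,0,0,0,0,0.02,-0.95,0.18,0,0,0,0,0.02,-0.95,0.18,0,0,0,0,0.02,-0.95,0.18,0,0,0,0,0.02,-0.95,0.18,0,0,0,0,0.02,-0.95,0.18,0,0,0,0,0.02,-0.8,0.15,0.2,0,0,0,0.02,-0.5,0.1,0.3,0,0,0,0.02,-0.34,0.04,0.5,0,0,0,0.02,0,0,0.4,0,0,0,0.02,0,0,0,0,0,0,0.02]}}

```text
time: 32.72
tool_pos: [0.4925, -0.1188, 0.1556]
tool_rot: [[0.23, 0.973, -0.004], [0.973, -0.23, 0.002], [0.001, -0.004, -1.0]]
wrist_force: [-0.8, 0.7, -3.4]
finger_gap: 0.097
gripper_force: 30.0
```

Emit:
{"name": "move_arm", "arguments": {"increments": [0,0,0,0,0,0,0.02,0,0,0,0,0,0,0.02]}}

```text
time: 32.88
tool_pos: [0.4938, -0.1185, 0.1574]
tool_rot: [[0.229, 0.973, -0.001], [0.973, -0.229, 0.001], [0.0, -0.001, -1.0]]
wrist_force: [0.1, 0.1, -3.9]
finger_gap: 0.096
gripper_force: 30.0
```

```bash
python3 - <<'E'
from h import *
plan([(*TC,.123,76.6)])
s=imaging.grab_frame("scene");t=imaging.grab_frame("top");cv2.imwrite("pics/s6.png",s);cv2.imwrite("pics/t6.png",t)
P=robot.get_obs()["tool_pos"];z=P[2]-.0899
for a,b in((-61.5,81.5),(-61.5,-81.5),(61.5,81.5)):
    c=tw(a,b,P[:2]);print("cover corner pred scene",px("scene",(*c,z+.004)))
for a,b in((-65,85),(-65,-85),(65,85)): print("tray inner rim pred",px("scene",(*tw(a,b),.047)))
cv2.imwrite("pics/d6.png",np.hstack([crop("",290,200,80,100,5,s),crop("",285,220,80,100,5,t)]))
E
```

```text
now [ 0.4938 -0.1185  0.1574] 76.8 tilt [-0.0009  0.0006] t 32.88
-> [ 0.4927 -0.1205  0.123 ] 76.6 wz total 0.03 t total -0.11 -0.03 1.72
cover corner pred scene [338.5508 272.329 ]
cover corner pred scene [399.3142 240.5023]
cover corner pred scene [308.4305 235.1186]
tray inner rim pred [338.9493 280.8968]
tray inner rim pred [401.1859 247.8136]
tray inner rim pred [307.6833 241.7396]
```

View pics/d6.png

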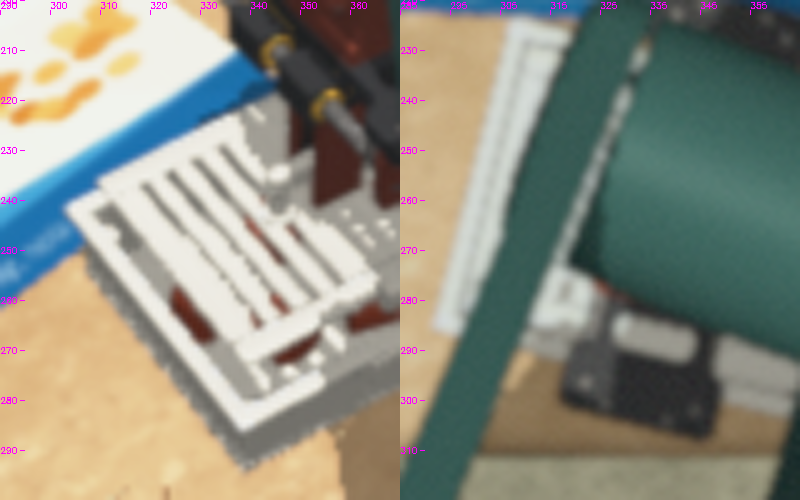

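The cover hovers over the tray, its near-left corner at scene (338,273) against a predicted (338.5,272). Its pull points to the notch. I'll lower it gently and watch the force.

Emit:
{"name": "move_arm", "arguments": {"increments": [-0.05,-0.02,0.3,0,0,0,0.02,-0.04,0,0.3,0,0,0,0.02,0,0,0.3,0,0,0,0.02,0,0,0.15,0,0,0,0.02,0,0,0.15,0,0,0,0.02,0,0,0.1,0,0,0,0.02,0,0,0,0,0,0,0.02]}}

```text
time: 33.57
tool_pos: [0.493, -0.1209, 0.1312]
tool_rot: [[0.23, 0.973, -0.001], [0.973, -0.23, 0.0], [0.0, -0.001, -1.0]]
wrist_force: [0.2, 0.4, -2.9]
finger_gap: 0.1
gripper_force: 30.0
```

Emit:
{"name": "move_arm", "arguments": {"increments": [0,0,0.1,0,0,0,0.02,0,0,0.1,0,0,0,0.02,0,0,0.1,0,0,0,0.02,0,0,0.05,0,0,0,0.02,0,0,0,0,0,0,0.02,0,0,0,0,0,0,0.02]}}

```text
time: 34.07
tool_pos: [0.4932, -0.121, 0.1246]
tool_rot: [[0.23, 0.973, -0.0], [0.973, -0.23, 0.0], [0.0, -0.0, -1.0]]
wrist_force: [-0.1, 0.1, -3.5]
finger_gap: 0.103
gripper_force: 30.0
```

Emit:
{"name": "move_arm", "arguments": {"increments": [0,0,0.06,0,0,0,0.02,0,0,0.06,0,0,0,0.02,0,0,0,0,0,0,0.02,0,0,0,0,0,0,0.02]}}

```text
time: 34.4
tool_pos: [0.4934, -0.121, 0.1224]
tool_rot: [[0.23, 0.973, 0.0], [0.973, -0.23, 0.0], [0.0, 0.0, -1.0]]
wrist_force: [-0.2, -0.9, -1.9]
finger_gap: 0.101
gripper_force: 30.0
```

Emit:
{"name": "move_arm", "arguments": {"increments": [0,0,0.06,0,0,0,0.02,0,0,0,0,0,0,0.02,0,0,0,0,0,0,0.02]}}

```text
time: 34.65
tool_pos: [0.4934, -0.1211, 0.1222]
tool_rot: [[0.23, 0.973, 0.001], [0.973, -0.23, -0.0], [-0.0, 0.001, -1.0]]
wrist_force: [-4.6, -0.2, 9.7]
finger_gap: 0.101
gripper_force: 30.0
```

Emit:
{"name": "move_arm", "arguments": {"increments": [0,0,-0.05,0,0,0,0.02,0,0,0,0,0,0,0.35,0,0,0,0,0,0,0.35,0,0,0,0,0,0,0.35,0,0,0,0,0,0,0.35,0,0,-0.3,0,0,0,0.35,0,0,-0.6,0,0,0,0.35,0,0,-0.9,0,0,0,0.35,0,0,-0.9,0,0,0,0.35,0,0,-0.9,0,0,0,0.35,-0.9,0,-0.3,0,0,0,0.35,-0.9,0,0,0,0,0,0.35,-0.9,0,0,0,0,0,0.35,-0.9,0,0,0,0,0,0.35,-0.9,0,0,0,0,0,0.35,-0.9,0,0,0,0,0,0.35,-0.9,0,0,0,0,0,0.35,-0.9,0,0,0,0,0,0.35,-0.9,0,0,0,0,0,0.35,-0.9,0,0,0,0,0,0.35]}}

```text
time: 36.32
tool_pos: [0.4515, -0.297, 0.2004]
tool_rot: [[0.23, 0.973, 0.0], [0.973, -0.23, 0.0], [0.0, -0.0, -1.0]]
wrist_force: [0.4, -0.3, 0.9]
finger_gap: 0.35
gripper_force: 0.0
```

```bash
python3 - <<'E'
from h import *
s=imaging.grab_frame("scene");t=imaging.grab_frame("top");cv2.imwrite("pics/s7.png",s);cv2.imwrite("pics/t7.png",t)
print(robot.get_obs()["time"])
# plate edges fit check in the top view: Hough lines, tray frame mm at z=.037
x0,y0=290,220
g=cv2.resize(cv2.cvtColor(t[y0:305,x0:385],6),None,fx=6,fy=6,interpolation=2)
e=cv2.Canny(g,40,110);ln=cv2.HoughLinesP(e,1,np.pi/720,60,minLineLength=120,maxLineGap=12)
for l in ln[:,0]:
    a,b=[loct(w("top",x0+l[i]/6,y0+l[i+1]/6,.037))[:2] for i in(0,2)];v=b-a;print(a.round(1),b.round(1),round((np.degrees(np.arctan2(v[1],v[0]))+45)%90-45,1))
E
```

```text
36.4167Traceback (most recent call last):
  File "<stdin>", line 8, in <module>
TypeError: 'NoneType' object is not subscriptable
```

```bash
python3 - <<'E'
from h import *
for n in("top","scene"):
    f=cv2.imread(f"pics/{'t7' if n=='top' else 's7'}.png")
    x0,y0,x1,y1=(290,220,385,305) if n=="top" else (300,200,400,300)
    g=cv2.resize(cv2.cvtColor(f[y0:y1,x0:x1],6),None,fx=6,fy=6,interpolation=2)
    e=cv2.Canny(g,15,45);ln=cv2.HoughLinesP(e,1,np.pi/720,50,minLineLength=130,maxLineGap=15)
    for l in ln[:,0]:
        a,b=[loct(w(n,x0+l[i]/6,y0+l[i+1]/6,.037))[:2] for i in(0,2)];v=b-a;print(n,a.round(1),b.round(1),round((np.degrees(np.arctan2(v[1],v[0]))+45)%90-45,1))
# handle end detection: brightness profile around the handle, compare with rectified top view
H=[tw(a,b) for a,b in((70,90),(70,-90),(-75,90),(-75,-90))]
src=np.float32([px("top",(*h,.037)) for h in H]);dst=np.float32([[0,0],[180,0],[0,145],[180,145]])
r=cv2.warpPerspective(cv2.imread("pics/t7.png"),cv2.getPerspectiveTransform(src,dst),(180,145));g=cv2.cvtColor(r,6)
print("columns y=+90..-90 at x=30:",g[38:42].mean(0).astype(int)[::3]);print("rows x=70..-75 at y=78:",g[:,10:14].mean(1).astype(int)[::3])
print("rows at y=-10..-14",g[:,100:104].mean(1).astype(int)[::3])
E
```

```text
top [79.1 77.1] [92.2 26. ] 14.4
top [82.  56.2] [95.7  2.8] 14.3
top [87.5 25.6] [108.2 -55.5] 14.3
top [93.2 11. ] [110.1 -55. ] 14.3
top [65.6 52.9] [ 66.6 -83. ] 0.4
top [73.8 60.1] [ 74.9 -32.1] 0.7
top [61.6 74.7] [ 62.2 -37.6] 0.3
top [73.7  5.3] [ 74.5 -47.8] 0.8
top [65.7 74.5] [ 66.7 -40.9] 0.5
top [61.4 74.2] [ 61.6 -24.2] 0.1
top [-16.8 -86.5] [ 48.4 -85.5] 0.8
scene [69.7 80.3] [ 69.6 -90.7] -0.1
scene [60.4 44. ] [ 62.  -77.7] 0.8
scene [70.6 79.8] [ 70.4 -89.3] -0.1
scene [-70.8  89.4] [-70.3  15.1] 0.4
scene [80.3 90.2] [-67.7  90.3] -0.0
scene [46.6 61.8] [-48.8  61.5] 0.2
scene [  -7.5 -118.1] [  64.8 -174.8] -38.1
scene [45.1 65.9] [-50.   65.4] 0.3
scene [ 47.8 -68.5] [-38.2 -69.1] 0.4
scene [46.4 33.5] [-46.3  33.9] -0.3
scene [-70.3  87.7] [-69.7  22.8] 0.6
scene [81.3 84.2] [ 80.2 -62.7] -0.4
scene [-138.4   17. ] [-87.3 -21.8] -37.2
scene [ 48.  -64.2] [-40.  -64.4] 0.2
scene [44.6 53.1] [-47.4  52.6] 0.3
scene [44.9 38.6] [-49.3  38.7] -0.0
scene [59.9 47. ] [ 61.6 -78.4] 0.8
scene [ 68.9 -90.7] [-21.1 -90.1] -0.4
scene [40.8 47.2] [-34.2  47.7] -0.4
scene [ 
[... 560 characters left out ...]
-90 at x=30: [212 189 180 205 218 220 216 200 183 199 216 208 184 183 207 215 201 178
 191 212 212 192 180 203 217 219 220 219 219 219 219 219 219 219 219 218
 210 187 189 210 214 189 145 169 206 208 172 146 185 213 207 185 191 212
 218 218 207 177 178 208]
rows x=70..-75 at y=78: [215 195 182 203 214 215 213 210 214 217 216 216 216 216 216 216 216 217
 216 216 216 216 216 216 215 215 215 215 215 215 215 215 215 215 215 215
 215 215 211 206 211 214 214 207 190 194 213 213 197]
rows at y=-10..-14 [211 188 169 201 216 218 214 212 217 219 219 219 219 219 219 219 219 219
 219 216 200 187 205 211 205 212 219 219 219 219 219 219 219 219 218 219
 219 219 215 211 215 218 214 200 198 207 200 188 186]
```

```bash
python3 -c "
from station import robot
print(robot.close_job())"
```

```text
the job is handed in; nothing more can be done
None
```

I handed the job in at about 36 s of the 72 s allowed. The six stoppers are spread in one layer, with every two centres at least 41 mm apart. The cover was taken anew by its handle and lowered level onto the corner seats; I checked the seating by contact force, tool height and the plate edges in both camera pictures, but the verdict was not reported back.

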